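# Roll two vials onto the reading line

### The job

Two capped amber vials lie against the metal stop rail of the grey reading board. With a fingertip, gently roll first the thicker vial and then the thinner one away from the rail until each lies at rest along the black line across the board, centred over it. Push slowly so that they roll and do not slide, never pick them up, and leave the stopper and the other loose things on the bench where they are.

Things in the scene. Friction and masses are not known exactly. Their poses are not given: they have to be found in the camera images.
- reading_board: grey board fixed to the bench, 220 (its x) x 270 (its y) mm; its flat top is 8 mm above the bench. Origin at the centre of its underside; z up; its x points from the rail across the board, away from the robot within 20 degrees. Ticks along its side edges are decoration
- rail (a point): middle of the aluminium stop rail's face (the side toward the vials), at its top edge, 18 mm above the bench (10 mm above the board's top). The rail is 16 mm thick and 250 mm long, along the board's near edge (80 to 96 mm from the board's centre)
- line: the black line, 4 mm wide and 220 mm long, flat on the board's top and parallel to the rail, 85 to 135 mm from the rail's face. Origin at its middle; its y runs along it, its x is the board's x
- vial_thick: the thicker vial: amber glass, white cap at its +y end, a cylinder of diameter 30 and length 70 mm, about 80 g, lying nearly parallel to the rail, 0 to 6 mm off it. Origin on its axis, half-way along (15 mm above the board's top); y is its axis. Smooth and slippery: a fingertip just above the rail's height rolls it ahead; pressed lightly on its top, it rolls half as far as the fingertip. Pushed at 25 mm/s it coasts only 1 or 2 mm
- vial_thin: the thinner vial, of the same make: diameter 22 and length 60 mm, about 50 g, 3 to 10 mm off the rail, beside the thick one (which is at the left varies). Origin on its axis, half-way along (11 mm above the board's top); y is its axis. It rolls and stops like the thick one
- stopper: glass flask stopper 24 mm wide and 32 mm high, standing loose on the board between the two vials; leave it. Origin at the centre of its underside
- tape_roll: roll of labelling tape lying flat on the bench, 55 mm across, 19 mm high; leave it. Origin at the centre of its underside
- lab_timer: small digital timer lying on the bench, 60 x 62 x 20 mm; leave it. Origin at the centre of its underside
- boat: square weighing boat on the bench, 48 x 48 x 11 mm; leave it. Origin at the centre of its underside
- dropper: amber dropper bottle standing on the bench, 38 mm across, 107 mm high; leave it. Origin at the centre of its underside
- beaker_50: small beaker standing on the bench, 48 mm across, 59 mm high; leave it. Origin at the centre of its underside
Not all that is in view belongs to the job. Leave any green or purple look-alike of the vial_thin alone. What is shaped like the vial_thick but purple or yellow is not meant.

How it is judged (in metres and radians):
On the way, in this order (a step that is already met when the one before it is completed fails the run):
1. the thick vial turns over as it rolls ((angle between vial_thick's own x axis and vertical below 0.6 rad or angle between vial_thick's own x axis and vertical above 2.54 rad)), for 0.03 s.
2. the thick vial lies at rest on the line (x of vial_thick in the frame of line between -0.006 and 0.006 m and y of vial_thick in the frame of line between -0.09 and 0.09 m and angle between the y axis of vial_thick and the y axis of line, either way round below 0.17 rad and height (world z) of vial_thick between 0.019 and 0.027 m and linear speed of vial_thick below 0.01 m/s), for 0.2 s.
3. the thin vial turns over as it rolls ((angle between vial_thin's own x axis and vertical below 0.6 rad or angle between vial_thin's own x axis and vertical above 2.54 rad)), for 0.03 s.
At the end, for the whole second after the job is handed in: both vials lie at rest (below 10 mm/s) on the board, each with its centre within 6 mm of the line's middle (across the line), its axis within 0.17 rad of the line's direction and its centre within 90 mm of the middle of the line along it (all of step 2 and x of vial_thin in the frame of line between -0.006 and 0.006 m and y of vial_thin in the frame of line between -0.09 and 0.09 m and angle between the y axis of vial_thin and the y axis of line, either way round below 0.17 rad and height (world z) of vial_thin between 0.015 and 0.023 m and linear speed of vial_thin below 0.01 m/s); the robot touches nothing.
It fails at once if a vial is lifted (its centre more than 12 mm above its height on the board) (height (world z) of vial_thick above 0.035 m or height (world z) of vial_thin above 0.031 m).
It fails at once if a vial is pressed roughly (more than 30 N) (contact force between the fingers and vial_thick above 30 N or contact force between the fingers and vial_thin above 30 N).
It fails at once if the stopper or another thing on the bench is shifted more than 20 mm (distance of any of stopper, tape_roll, lab_timer, boat, dropper, beaker_50 from where it was at the start of the episode above 0.02 m).
It also fails if it takes over 67 s, if anything falls off the work surface, if the arm or the gripper's body presses on something with over 40 N, if the wrist force passes 120 N, or if a joint passes its speed limit or range.

### The arm

A 6-joint arm with a two-finger parallel gripper is mounted at the origin on a cart in front of the work surface, level with it; the furniture and walls round the work are solid. World frame = base frame: x ahead of the robot, y to its left, z up, the work surface at z = 0. Lengths are in mm, angles in rad, forces in N, time in s.
With the tool pointing down it reaches from about 350 to 800 mm from the base axis. Payload 7.3 kg.
Tool frame: the origin (TCP) lies midway between the tips of the shut fingers; the grasp point (between the pads) lies ctrl.grip_depth behind it (ctrl.grip_depth is the distance from the TCP to the grasp point, in mm); z points along the fingers, y is the line along which they close (so a half turn about z gives the same grasp; the last joint's range is limited). The gripper opens to 85 mm and grips with 20 to 120 N. Pads are 22 mm wide; open, the fingers measure 114 mm over their backs; the gripper's body (76 mm by 85 mm) begins 54 mm behind the grasp point. The pads swing forward as they close: fully open they stand 13 mm farther back than shut.
Start: joints at [1.115, 0.342, 1.524, -0, 1.275, -0.146], TCP at [160.041, 500.031, 231.322] pointing down, gripper open.
Joint ranges: [-2.53, 2.53], [-0.77, 2.02], [0.04, 2.7], [-1, 4.14], [0.28, 2.66], [-3.11, 3.11]. Speed limits (rad/s): [2.57, 2.57, 3.14, 3.14, 3.14, 3.14].

### API

Orientations are given as a 3x3 rotation matrix whose columns are the frame's x, y, z axes.
In Python, from rig import ctrl gives the robot as it stands.
- The arm moves only by the tool step_arm, never from a script. Its argument "steps" is a list of rows, each a list of 3 entries, a list of its own where there are three numbers: the opening, from 0 (shut) to 1 (fully open), then the shift along the world's x, y, z in mm, then the turn about the world's z in rad. In form: [[fingers, [x, y, z], roll], ...]. A call has 1 to 5 rows; each row is the pose to reach, as a shift and turn from the pose commanded when the call began; what a row does not reach only later rows make up. A row lasts 1/12 s, in which the tool goes at most 41.7 mm and 7.16 degrees, less where a joint would pass 70% of its speed; a pose out of reach is approached as far as the arm can. A call with a gripper value outside its range is refused whole. The fingers move at their own pace and stop on an object; "force" is the grip in N (left out, the last holds). Time passes only in rows, so rows that repeat a pose let the fingers close. It gives the time, the measured TCP pose, the force, the opening and the grip force at its end, in the units of the state.
- ctrl.get_obs(): the state, without advancing time (a new reading comes with each control period).
- ctrl.capture(name): name is "scene" or "top" or "wrist"; returns the picture (420x560x3 uint8, red, green, blue); there is no depth.
- ctrl.camera_info(name): a dict with "camera_matrix" (3x3 intrinsics, pixels), "world_from_camera" (4x4, takes a point from camera to world coordinates); the wrist camera has in their place "hand_eye" (4x4, takes a point from camera to tool coordinates, whose origin is the TCP and whose axes are the flange's). Camera axes: x right, y down, z forward; pixel columns grow to the right and rows downward; lengths in mm; the calibration is good to about 2 mm. The wrist camera is an equidistant fisheye: a pixel r from the principal point sees the ray r / f radians off the axis. A picture is of the moment at which its call begins: read the wrist's pose just before it. camera_info takes no time and is no camera call.
- ctrl.sign_off(): hands the job in; it is judged then, once.
The state is a dict: "t": time; "joint_pos": joint angles; "dq": joint speeds; "effort": joint torques, N m; "eef_pos": TCP position; "ee_rot": TCP orientation; "wrist_force": force on the tool from outside, world axes, zero at the start; "torque": the same for the moment, N m; "gripper_width": finger opening in mm; "grip_force": force on a finger pad.
Only numpy, scipy, OpenCV 4.12 (cv2) and the standard library are available. Lean on these libraries where they do the work, as an engineer would, in place of code of your own. Each camera call takes 0.05 s, during which the arm holds its last target. There are 200 camera calls.

## Working session

There is one attempt and no reset: what is moved stays moved. The work goes in short steps, Python scripts to look and compute and a tool call to move; the robot and the scene stay as the last step left them, time stands still between calls to the robot, and variables do not carry over. Pictures are saved under pics/ and viewed, at most 12 in all, crops included, and the job is handed in when it is done.

Besides the shell and the picture viewer there is one more tool, called after "Request:" in YAML: its name, and indented under it one key for each argument. step_arm: Moves the arm, as the interface text tells. Its arguments: {"type":"object","properties":{"steps":{"type":"array","items":{"type":"array"}},"force":{"type":"number"}},"required":["steps"]}

```bash
mkdir -p pics
python3 - <<'E'
from rig import ctrl
import cv2,numpy as np
for n in("scene","top"):
    im=ctrl.capture(n); cv2.imwrite(f"pics/{n}0.png",im[:,:,::-1]); i=ctrl.camera_info(n); print(n,np.round(i["camera_matrix"],1).tolist(),np.round(i["world_from_camera"],3).tolist())
i=ctrl.camera_info("wrist");print(i); o=ctrl.get_obs();print(o["t"],o["eef_pos"],np.round(o["ee_rot"],3).tolist(),ctrl.grip_depth,o["gripper_width"])
E
```

```text
scene [[395.8, 0.0, 277.1], [0.0, 395.8, 212.8], [0.0, 0.0, 1.0]] [[0.738, -0.52, 0.43, 105.639], [-0.675, -0.586, 0.449, -389.864], [0.018, -0.622, -0.783, 799.45], [0.0, 0.0, 0.0, 1.0]]
top [[465.5, 0.0, 284.4], [0.0, 465.5, 209.3], [0.0, 0.0, 1.0]] [[-0.023, -0.991, 0.134, 353.121], [-1.0, 0.025, 0.011, 19.691], [-0.014, -0.134, -0.991, 1222.432], [0.0, 0.0, 0.0, 1.0]]
{'camera_matrix': array([[325.1922621 ,   0.        , 278.80876832],
       [  0.        , 325.1922621 , 207.06882158],
       [  0.        ,   0.        ,   1.        ]]), 'hand_eye': array([[-7.04685343e-04, -9.52548603e-01, -3.04385714e-01,
         7.85219564e+01],
       [ 9.99998819e-01, -1.08703170e-03,  1.08666735e-03,
         8.15622573e-01],
       [-1.36598039e-03, -3.04384589e-01,  9.52548243e-01,
        -1.43289875e+02],
       [ 0.00000000e+00,  0.00000000e+00,  0.00000000e+00,
         1.00000000e+00]])}
0.1 [159.86601383 499.69706769 230.71652012] [[-0.952, 0.305, -0.001], [0.305, 0.952, -0.001], [0.0, -0.001, -1.0]] 18.700000000000003 85.30965661810166
```

View pics/top0.png

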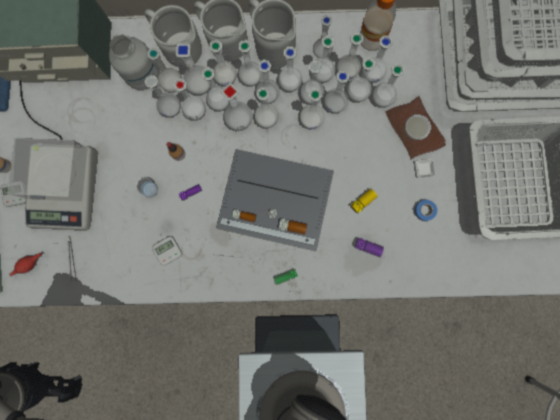

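View pics/scene0.png

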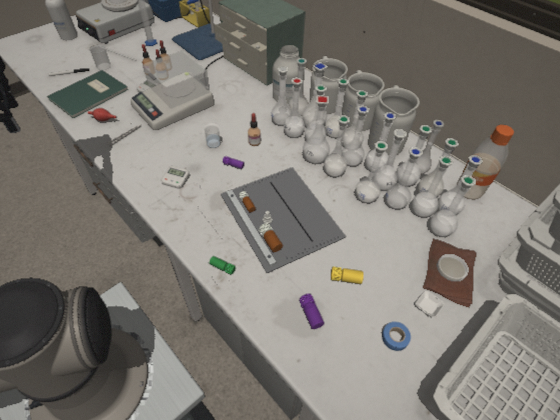

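The vials on the board are at about (244,216) for the thin one, on the left, and (293,227) for the thick one, on the right. The stopper is at (273,214) and the line runs from (237,181) to (318,197). There are four look-alikes: thin-like purple (190,192) and green (286,276), and thick-like yellow (366,200) and purple (369,247). Only the two amber ones at the rail fit the description. I'll measure them and confirm with one crop.

```bash
cat > h.py <<'E'
from rig import ctrl
import cv2,numpy as np
def ray(n,uv,z):
    i=ctrl.camera_info(n);K=i["camera_matrix"];T=i["world_from_camera"]
    d=T[:3,:3]@np.linalg.solve(K,[uv[0],uv[1],1]);o=T[:3,3];return (o+d*(z-o[2])/d[2])[:2]
def amber(hsv): return cv2.inRange(hsv,(4,110,50),(22,255,255))
E
python3 - <<'E'
from h import *
im=cv2.imread("pics/top0.png")[140:260,205:345]
hsv=cv2.cvtColor(im,cv2.COLOR_BGR2HSV);g=cv2.cvtColor(im,cv2.COLOR_BGR2GRAY)
off=np.array([205,140])
board=cv2.inRange(g,70,140)
# line: dark
L=cv2.morphologyEx(g,cv2.MORPH_BLACKHAT,np.ones((9,9)))
poly=np.zeros_like(g);cv2.fillPoly(poly,[np.array([[25,30],[125,50],[118,68],[22,50]])],255)
ys,xs=np.nonzero((L>25)&(poly>0)); print(len(xs))
W=np.array([ray("top",np.array(p)+off,8) for p in zip(xs,ys)])
c=W.mean(0);a=np.linalg.svd(W-c)[2][0];a*=np.sign(a[1]);t=(W-c)@a
mid=c+a*(t.max()+t.min())/2;print("line mid",mid,"ydir",a,"len",np.ptp(t))
x=np.array([a[1],-a[0]])
n,l,s,ce=cv2.connectedComponentsWithStats(amber(hsv))
for k in range(1,n):
    if s[k,4]>25:
        ys,xs=np.nonzero(l==k);z=23 if s[k,4]>200 else 20
        P=np.array([ray("top",np.array(p)+off,23) for p in zip(xs,ys)])-mid
        X,Y=P@x,P@a
        print(ce[k]+off,s[k,4],"x",X.min(),X.max(),"y",Y.min(),Y.max())
w=cv2.inRange(g,165,255)
n,l,s,ce=cv2.connectedComponentsWithStats(w)
for k in range(1,n):
    if s[k,4]>10:
        ys,xs=np.nonzero(l==k)
        P=np.array([ray("top",np.array(p)+off,20) for p in zip(xs,ys)])-mid
        X,Y=P@x,P@a
        print("white",ce[k]+off,s[k,4],"x",X.min(),X.max(),"y",Y.min(),Y.max())
cv2.imwrite("pics/crop0.png",cv2.resize(im,None,fx=5,fy=5,interpolation=cv2.INTER_CUBIC))
E
```

```text
116
line mid [572.80242981  50.0155607 ] ydir [0.24590358 0.96929429] len 215.07241751572647
[247.42727273 216.21818182] 110 x -99.481471339775 -80.62702649346758 y 38.92737827717041 78.81564124312946
[296.74860335 226.94413408] 179 x -102.36162053925895 -75.78196483500192 y -95.53561203360158 -49.268125943975285
```

View pics/crop0.png

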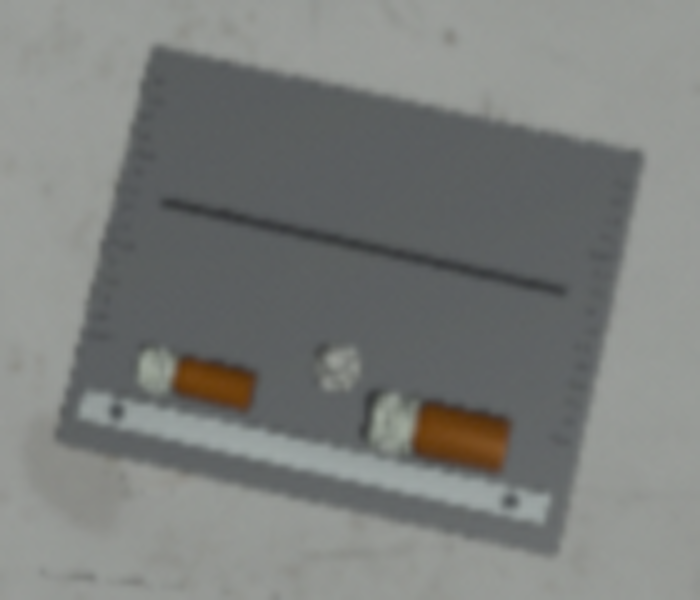

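The crop confirms it: amber thick vial on the right at crop (440,430), amber thin vial on the left at (195,378), stopper between them at (338,368), and the line above. Next I move behind the thick vial with the fingers shut.

Request:
step_arm:
  steps:
    - [0, [20, -35, 0], 0.06]
    - [0, [40, -70, 0], 0.06]
    - [0, [60, -105, 0], 0.06]
    - [0, [80, -140, 0], 0.06]
    - [0, [100, -175, 0], 0.06]

```text
t: 0.52
eef_pos: [260.2, 323.3, 231.1]
ee_rot: [[-0.969, 0.246, -0.0], [0.246, 0.969, -0.0], [0.0, -0.0, -1.0]]
wrist_force: [0.7, -0.4, -0.5]
gripper_width: 25.4
grip_force: 0.0
```

Request:
step_arm:
  steps:
    - [0, [20, -35, -10], 0]
    - [0, [40, -70, -20], 0]
    - [0, [60, -105, -40], 0]
    - [0, [80, -140, -60], 0]
    - [0, [100, -175, -80], 0]

```text
t: 0.93
eef_pos: [356.0, 156.0, 155.2]
ee_rot: [[-0.969, 0.247, 0.001], [0.247, 0.969, 0.0], [-0.001, 0.0, -1.0]]
wrist_force: [1.4, 0.3, 0.3]
gripper_width: -0.1
grip_force: 0.0
```

Request:
step_arm:
  steps:
    - [0, [20, -35, -10], 0]
    - [0, [40, -70, -20], 0]
    - [0, [60, -105, -40], 0]
    - [0, [72, -126, -70], 0]
    - [0, [72, -126, -90], 0]

```text
t: 1.35
eef_pos: [430.0, 27.9, 64.1]
ee_rot: [[-0.968, 0.251, 0.002], [0.251, 0.968, -0.001], [-0.002, -0.0, -1.0]]
wrist_force: [-0.5, -0.4, -0.1]
gripper_width: 0.3
grip_force: 0.0
```

Request:
step_arm:
  steps:
    - [0, [0, 0, 0], 0]

```text
t: 1.43
eef_pos: [425.4, 30.6, 62.4]
ee_rot: [[-0.968, 0.25, -0.007], [0.25, 0.968, 0.001], [0.007, -0.001, -1.0]]
wrist_force: [-1.8, 0.6, 0.0]
gripper_width: 0.3
grip_force: 0.0
```

Run:
```python
from h import *
o=ctrl.get_obs(); print(o["t"],o["eef_pos"],np.round(o["ee_rot"],3).tolist(),o["wrist_force"],o["gripper_width"])
a=ctrl.capture("wrist")[:,:,::-1]; cv2.imwrite("pics/w1.png",a)
a=ctrl.capture("top")[:,:,::-1]; cv2.imwrite("pics/t1.png",a)
```

```text
1.4333 [425.43530367  30.60517471  62.38772351] [[-0.968, 0.25, -0.007], [0.25, 0.968, 0.001], [0.007, -0.001, -1.0]] [-1.84360094  0.64959122  0.00816421] 0.26530342887008024
```

View pics/w1.png

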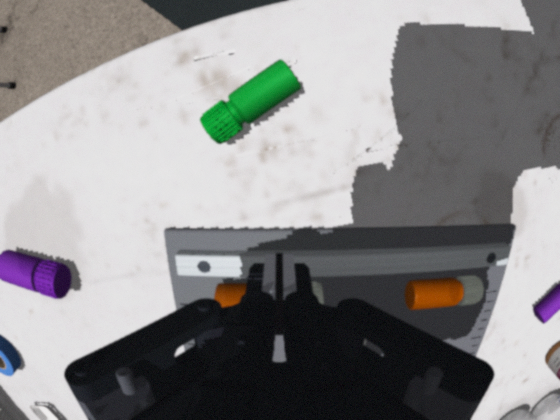

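The wrist view has the robot side at the top. The fingertip is at about (280,270), just behind the thick vial, whose amber end is at (216,293) and cap end at (322,293). The thin vial spans (406..482,293). I'll fix those positions by ray.

```bash
cat >> h.py <<'E'
MID=np.array([572.8,50.0]);A=np.array([.2459,.9693]);X=np.array([.9693,-.2459])
def wray(uv,o,z):
    i=ctrl.camera_info("wrist");K=i["camera_matrix"];H=i["hand_eye"]
    d=np.array([(uv[0]-K[0,2])/K[0,0],(uv[1]-K[1,2])/K[1,1]]);th=np.hypot(*d)
    v=np.r_[d/th*np.sin(th),np.cos(th)]
    R=o["ee_rot"];p=np.array(o["eef_pos"])+R@H[:3,3];v=R@H[:3,:3]@v
    return (p+v*(z-p[2])/v[2])[:2]
def bl(p): p=np.array(p)-MID; return np.round([p@X,p@A],1)
E
python3 - <<'E'
from h import *
o=ctrl.get_obs(); im=ctrl.capture("wrist")[:,:,::-1].copy()
print(o["eef_pos"],bl(o["eef_pos"][:2]))
cv2.imwrite("pics/w2.png",cv2.resize(im[215:335,155:525],None,fx=2.1,fy=2.1,interpolation=cv2.INTER_CUBIC))
hsv=cv2.cvtColor(im,cv2.COLOR_BGR2HSV)
n,l,s,ce=cv2.connectedComponentsWithStats(amber(hsv))
for k in range(1,n):
    if s[k,4]>60:
        ys,xs=np.nonzero(l==k); P=np.array([bl(wray(p,o,23)) for p in zip(xs,ys)])
        print(s[k],P.min(0),P.max(0))
for uv,z in(((322,293),23),((482,290),19),((280,253),18),((205,266),18),((492,258),18)): print(uv,bl(wray(uv,o,z)))
im=cv2.imread("pics/t1.png")
E
```

```text
[426.77323137  31.95936182  65.49850377] [-137.1  -53.4]
[ 401  275   59   32 1616] [-105.2   33.4] [-78.9  85.2]
[212 279  35  29 816] [-106.6  -98.6] [-83.3 -74.1]
[544 340  16  19  63] [ -3.4 237.6] [ 20.5 256.2]
(322, 293) [-95.2 -23.2]
(482, 290) [-84.6 111. ]
(280, 253) [-123.4  -51.6]
(205, 266) [-113.2 -102.1]
(492, 258) [-112.7  113.1]
```

View pics/w2.png

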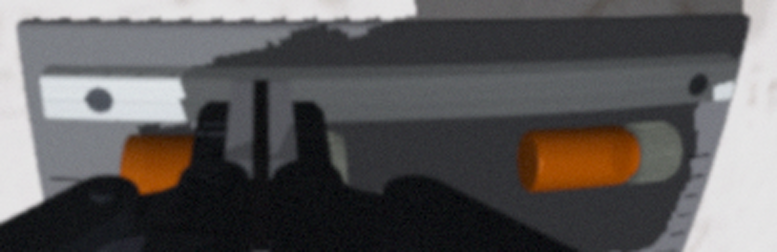

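Fingertip centred on the thick vial (span about -98 to -23 along the line, so centre -60). Now I settle and lower to just above rail height.

Request:
step_arm:
  steps:
    - [0, [0, 0, 0], 0]
    - [0, [0, 0, -10], 0]
    - [0, [0, 0, -20], 0]
    - [0, [0, 0, -30], 0]
    - [0, [0, 0, -39], 0]

```text
t: 2.0
eef_pos: [428.3, 32.5, 27.6]
ee_rot: [[-0.969, 0.246, 0.003], [0.246, 0.969, -0.0], [-0.003, 0.001, -1.0]]
wrist_force: [0.6, 0.1, -0.0]
gripper_width: 0.1
grip_force: 0.0
```

Request:
step_arm:
  steps:
    - [0, [0, 0, 0], 0]
    - [0, [0, 0, 0], 0]
    - [0, [0, 0, 0], 0]

```text
t: 2.25
eef_pos: [428.0, 32.0, 27.4]
ee_rot: [[-0.969, 0.247, 0.001], [0.247, 0.969, -0.0], [-0.001, 0.0, -1.0]]
wrist_force: [-0.2, 1.1, -0.5]
gripper_width: -0.0
grip_force: 0.0
```

Request:
step_arm:
  steps:
    - [0, [-2, -7, 0], 0]
    - [0, [-2, -7, -5], 0]
    - [0, [4, -8, -5], 0]
    - [0, [8, -9, -5], 0]
    - [0, [12, -10, -5], 0]

```text
t: 2.67
eef_pos: [440.4, 21.6, 21.8]
ee_rot: [[-0.969, 0.248, 0.001], [0.248, 0.969, 0.0], [-0.001, 0.0, -1.0]]
wrist_force: [0.7, -0.5, 0.3]
gripper_width: 0.1
grip_force: 0.0
```

Request:
step_arm:
  steps:
    - [0, [1.94, -0.49, 0], 0]
    - [0, [3.88, -0.98, 0], 0]
    - [0, [5.82, -1.47, 0], 0]
    - [0, [7.75, -1.97, 0], 0]
    - [0, [9.7, -2.46, 0], 0]

```text
t: 3.08
eef_pos: [449.4, 19.4, 21.7]
ee_rot: [[-0.969, 0.247, -0.0], [0.247, 0.969, 0.0], [0.0, 0.0, -1.0]]
wrist_force: [-0.8, -0.3, -0.3]
gripper_width: 0.2
grip_force: 0.0
```

```bash
cat >> h.py <<'E'
def look(tag=None):
    o=ctrl.get_obs(); im=ctrl.capture("top")[:,:,::-1].copy()
    print("t",o["t"],"tcp",bl(o["eef_pos"][:2]),np.round(o["eef_pos"],1),"F",np.round(o["wrist_force"],1))
    c=im[140:260,205:345]; m=amber(cv2.cvtColor(c,cv2.COLOR_BGR2HSV))
    n,l,s,ce=cv2.connectedComponentsWithStats(m)
    for k in range(1,n):
        if s[k,4]>15:
            ys,xs=np.nonzero(l==k); P=np.array([bl(ray("top",(p[0]+205,p[1]+140),23)) for p in zip(xs,ys)])
            print(s[k,4],"min",P.min(0),"max",P.max(0),"mean",P.mean(0).round(1), "ang",np.round(np.polyfit(P[:,1],P[:,0],1)[0],2))
    if tag: cv2.imwrite(f"pics/{tag}.png",cv2.resize(c,None,fx=5,fy=5,interpolation=cv2.INTER_CUBIC))
E
python3 -c "from h import *;look('t2')"
```

```text
t 3.0833 tcp [-112.1  -60.1] [449.4  19.4  21.7] F [-0.8 -0.3 -0.3]
116 min [-100.6   42.2] max [-79.2  80.1] mean [-90.1  61.1] ang 0.06
```

View pics/t2.png

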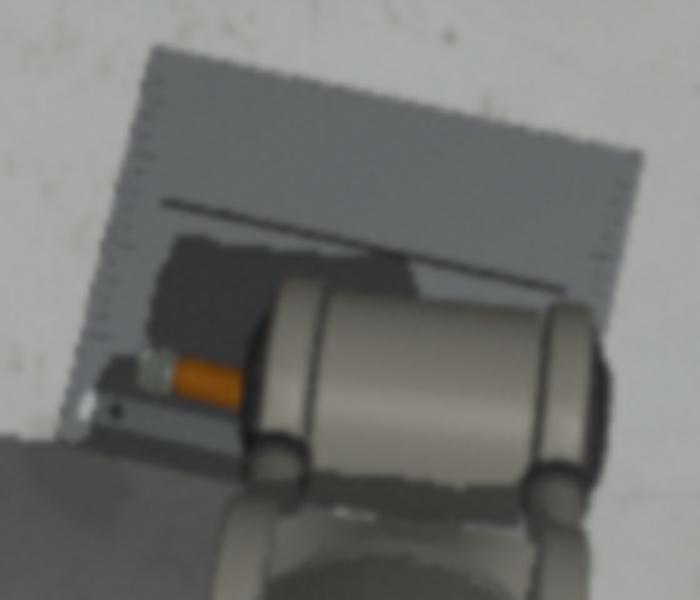

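The wrist hides the thick vial in the top view, so I push on about 50 mm and then check.

Request:
step_arm:
  steps:
    - [0, [1.94, -0.49, 0], 0]
    - [0, [3.88, -0.98, 0], 0]
    - [0, [5.82, -1.47, 0], 0]
    - [0, [7.75, -1.97, 0], 0]
    - [0, [9.7, -2.46, 0], 0]

```text
t: 3.55
eef_pos: [459.2, 16.8, 21.8]
ee_rot: [[-0.969, 0.247, 0.0], [0.247, 0.969, 0.0], [-0.0, 0.0, -1.0]]
wrist_force: [-0.5, 0.6, 0.4]
gripper_width: 0.2
grip_force: 0.0
```

Request:
step_arm:
  steps:
    - [0, [1.94, -0.49, 0], 0]
    - [0, [3.88, -0.98, 0], 0]
    - [0, [5.82, -1.47, 0], 0]
    - [0, [7.75, -1.97, 0], 0]
    - [0, [9.7, -2.46, 0], 0]

```text
t: 3.97
eef_pos: [468.9, 14.4, 21.8]
ee_rot: [[-0.969, 0.247, 0.0], [0.247, 0.969, 0.0], [0.0, 0.0, -1.0]]
wrist_force: [-0.1, -0.6, -0.4]
gripper_width: -0.3
grip_force: 0.0
```

```bash
cat >> h.py <<'E'
def wl(z=23,tag=None):
    o=ctrl.get_obs(); im=ctrl.capture("wrist")[:,:,::-1].copy()
    print("t",o["t"],"tcp",bl(o["eef_pos"][:2]),np.round(o["eef_pos"],1),"F",np.round(o["wrist_force"],1))
    n,l,s,ce=cv2.connectedComponentsWithStats(amber(cv2.cvtColor(im,cv2.COLOR_BGR2HSV)))
    for k in range(1,n):
        if s[k,4]>60:
            ys,xs=np.nonzero(l==k); P=np.array([bl(wray(p,o,z)) for p in zip(xs,ys)]); print(s[k],P.min(0),P.max(0))
    if tag: cv2.imwrite(f"pics/{tag}.png",im)
    sc=ctrl.capture("scene")[:,:,::-1].copy(); c=sc[150:280,200:360]
    n,l,s,ce=cv2.connectedComponentsWithStats(amber(cv2.cvtColor(c,cv2.COLOR_BGR2HSV)))
    for k in range(1,n):
        if s[k,4]>20:
            ys,xs=np.nonzero(l==k); P=np.array([bl(ray("scene",(p[0]+200,p[1]+150),z)) for p in zip(xs,ys)]); print("scene",s[k],P.min(0),P.max(0),P.mean(0).round(1))
    if tag: cv2.imwrite(f"pics/{tag}s.png",cv2.resize(c,None,fx=4,fy=4,interpolation=cv2.INTER_CUBIC))
    return im,c
E
python3 - <<'E'
from h import *
w,s=wl()
w=w[180:330,100:520];s=cv2.resize(s,None,fx=3.2,fy=3.2,interpolation=cv2.INTER_CUBIC)
cv2.imwrite("pics/both.png",np.vstack([cv2.copyMakeBorder(w,0,0,0,max(0,s.shape[1]-w.shape[1]),0),s[:,:]]))
E
```

```text
t 3.9667 tcp [-92.  -60.1] [468.9  14.4  21.8] F [-0.1 -0.6 -0.4]
[ 446  242   71   41 2444] [-104.3   31.1] [-79.3  86.3]Traceback (most recent call last):
  File "<stdin>", line 2, in <module>
  File "h.py", line 31, in wl
    ys,xs=np.nonzero(l==k); P=np.array([bl(wray(p,o,z)) for p in zip(xs,ys)]); print(s[k],P.min(0),P.max(0))
                                           ~~~~^^^^^^^
  File "h.py", line 9, in wray
    i=ctrl.camera_info("wrist");K=i["camera_matrix"];H=i["hand_eye"]
ValueError: time passes only in moves, steps and waits
```

```bash
sed -i 's/ctrl\.camera_info(/CI(/; 2a import functools\nCI=functools.lru_cache(None)(ctrl.camera_info)' h.py
python3 - <<'E'
from h import *
w,s=wl()
w=w[180:330,100:520];s=cv2.resize(s,None,fx=3.2,fy=3.2,interpolation=cv2.INTER_CUBIC)
cv2.imwrite("pics/both.png",np.vstack([cv2.copyMakeBorder(w,0,0,0,max(0,s.shape[1]-w.shape[1]),0),s[:,:]]))
E
```

```text
t 4.0167 tcp [-91.4 -60.1] [469.4  14.3  21.8] F [ 0.9 -0.6 -0.5]
[ 446  241   71   41 2443] [-104.2   31. ] [-79.2  86.4]
[208 286  38  22 594] [-82.2 -96.5] [-68.6 -76.4]
[274 334  10   7  67] [-50.3 -61.9] [-45.7 -56.8]
scene [ 43  46  12  16 118] [-102.2   29.7] [-80.3  81.5] [-91.8  55.9]
scene [ 76  84  16  14 135] [ -79.2 -102.9] [-50.3 -69.8] [-65.4 -85.8]
```

View pics/both.png

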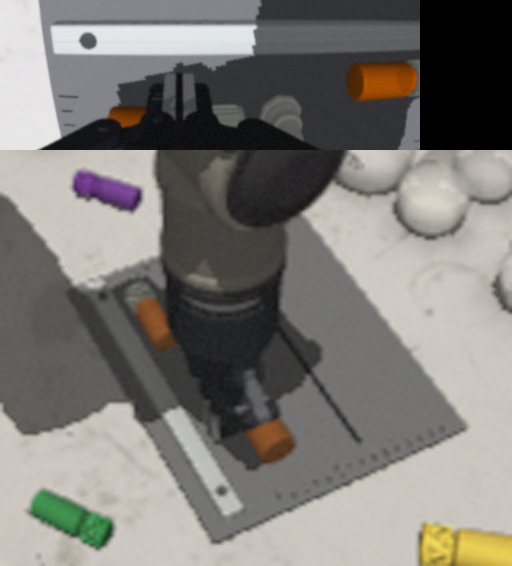

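The wrist and scene views show the thick vial rolling ahead of the fingertip, centre at about -65, parallel to the rail and clear of the stopper. I keep pushing.

Request:
step_arm:
  steps:
    - [0, [1.94, -0.49, 0], 0]
    - [0, [3.88, -0.98, 0], 0]
    - [0, [5.82, -1.47, 0], 0]
    - [0, [7.75, -1.97, 0], 0]
    - [0, [9.7, -2.46, 0], 0]

```text
t: 4.53
eef_pos: [478.7, 11.9, 21.8]
ee_rot: [[-0.969, 0.247, 0.0], [0.247, 0.969, 0.0], [-0.0, 0.0, -1.0]]
wrist_force: [-0.3, 0.7, 0.1]
gripper_width: 0.2
grip_force: 0.0
```

Request:
step_arm:
  steps:
    - [0, [1.94, -0.49, 0], 0]
    - [0, [3.88, -0.98, 0], 0]
    - [0, [5.82, -1.47, 0], 0]
    - [0, [7.75, -1.97, 0], 0]
    - [0, [9.7, -2.46, 0], 0]

```text
t: 4.95
eef_pos: [488.3, 9.5, 21.8]
ee_rot: [[-0.969, 0.247, 0.0], [0.247, 0.969, 0.0], [-0.0, 0.0, -1.0]]
wrist_force: [-0.2, 0.0, 0.7]
gripper_width: -0.3
grip_force: 0.0
```

Request:
step_arm:
  steps:
    - [0, [1.94, -0.49, 0], 0]
    - [0, [3.88, -0.98, 0], 0]
    - [0, [5.82, -1.47, 0], 0]
    - [0, [7.75, -1.97, 0], 0]
    - [0, [9.7, -2.46, 0], 0]

```text
t: 5.37
eef_pos: [498.0, 7.0, 21.8]
ee_rot: [[-0.969, 0.247, 0.0], [0.247, 0.969, 0.0], [-0.0, 0.0, -1.0]]
wrist_force: [0.7, 0.1, 0.0]
gripper_width: 0.0
grip_force: 0.0
```

Request:
step_arm:
  steps:
    - [0, [1.94, -0.49, 0], 0]
    - [0, [3.88, -0.98, 0], 0]
    - [0, [5.82, -1.47, 0], 0]
    - [0, [7.75, -1.97, 0], 0]
    - [0, [9.7, -2.46, 0], 0]

```text
t: 5.78
eef_pos: [507.7, 4.5, 21.8]
ee_rot: [[-0.969, 0.247, 0.0], [0.247, 0.969, 0.0], [0.0, 0.0, -1.0]]
wrist_force: [-0.9, -0.0, -0.1]
gripper_width: 0.3
grip_force: 0.0
```

Request:
step_arm:
  steps:
    - [0, [1.94, -0.49, 0], 0]
    - [0, [3.88, -0.98, 0], 0]
    - [0, [4.85, -1.23, 0], 0]
    - [0, [5.82, -1.47, 0], 0]
    - [0, [6.3, -1.6, 0], 0]

```text
t: 6.2
eef_pos: [513.9, 3.0, 21.7]
ee_rot: [[-0.969, 0.247, -0.0], [0.247, 0.969, 0.0], [0.0, 0.0, -1.0]]
wrist_force: [0.2, 0.3, 1.0]
gripper_width: 0.0
grip_force: 0.0
```

```bash
python3 -c "
from h import *
wl()"
```

```text
t 6.2 tcp [-45.5 -60.1] [513.9   3.   21.7] F [0.2 0.3 1. ]
[ 460  162   75   42 2745] [-102.5   31.2] [-80.6  86.5]
[209 286  37  22 614] [-36.4 -96. ] [-22.7 -76.4]
[274 334  11   7  70] [ -4.5 -61.9] [  0.1 -56.3]
[ 13 407  37  13 282] [ 124.2 -359.7] [ 173.8 -285.9]
scene [ 43  46  13  16 124] [-102.5   29.7] [-81.   81.5] [-91.6  54.9]
scene [ 92  77  16  13 138] [ -35.2 -103.1] [ -5.1 -66.5] [-20.8 -84.7]
```

Request:
step_arm:
  steps:
    - [0, [1.94, -0.49, 0], 0]
    - [0, [3.88, -0.98, 0], 0]
    - [0, [5.82, -1.47, 0], 0]
    - [0, [6.8, -1.7, 0], 0]
    - [0, [7.8, -1.97, 0], 0]

```text
t: 6.72
eef_pos: [521.8, 1.0, 21.8]
ee_rot: [[-0.969, 0.247, 0.0], [0.247, 0.969, 0.0], [-0.0, 0.0, -1.0]]
wrist_force: [-0.4, 0.5, 0.1]
gripper_width: 0.4
grip_force: 0.0
```

Request:
step_arm:
  steps:
    - [0, [0, 0, 0], 0]
    - [0, [-10, 2.5, 0], 0]
    - [0, [-30, 7.5, 10], 0]
    - [0, [-50, 12.5, 20], 0]
    - [0, [-70, 17.5, 20], 0]

```text
t: 7.13
eef_pos: [451.6, 18.6, 42.9]
ee_rot: [[-0.969, 0.247, 0.002], [0.247, 0.969, -0.0], [-0.002, 0.0, -1.0]]
wrist_force: [-0.1, -1.1, 0.1]
gripper_width: 0.4
grip_force: 0.0
```

Request:
step_arm:
  steps:
    - [0, [-20, 5, 0], 0]
    - [0, [-40, 10, 0], 0]
    - [0, [-40, 10, 0], 0]
    - [0, [-40, 10, 0], 0]

```text
t: 7.47
eef_pos: [411.1, 28.7, 42.0]
ee_rot: [[-0.969, 0.247, 0.0], [0.247, 0.969, 0.0], [-0.0, 0.0, -1.0]]
wrist_force: [0.3, 0.2, 0.6]
gripper_width: 0.5
grip_force: 0.0
```

```bash
python3 -c "
from h import *
look('t3')"
```

```text
t 7.4667 tcp [-151.5  -60.4] [411.1  28.7  42. ] F [0.3 0.2 0.6]
178 min [-23.3 -94.5] max [  3.1 -48.2] mean [-10.3 -71.5] ang -0.0
125 min [-101.2   40.2] max [-79.2  80.1] mean [-90.1  60.2] ang 0.01
```

View pics/t3.png

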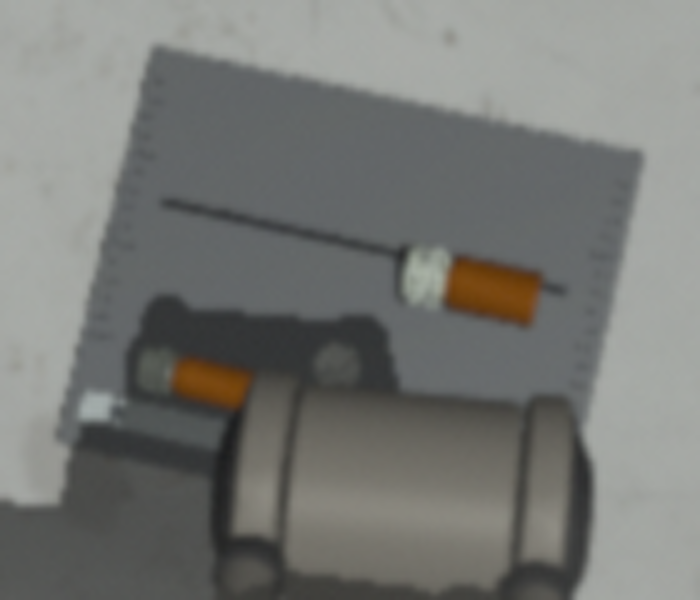

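Top view: the thick vial lies parallel to the line, centre about 10 mm short of it, everything else untouched. I go back for the last 10 mm.

Request:
step_arm:
  steps:
    - [0, [25, -6.25, 0], 0]
    - [0, [50, -12.5, -10], 0]
    - [0, [75, -18.75, -20], 0]
    - [0, [95, -23.75, -20], 0]
    - [0, [104, -26, -20], 0]

```text
t: 7.93
eef_pos: [519.5, 1.3, 21.3]
ee_rot: [[-0.969, 0.248, 0.003], [0.248, 0.969, -0.0], [-0.003, 0.0, -1.0]]
wrist_force: [-0.7, -0.6, 0.2]
gripper_width: 0.2
grip_force: 0.0
```

Request:
step_arm:
  steps:
    - [0, [1, -0.25, 0], 0]
    - [0, [2.5, -0.6, 0], 0]
    - [0, [4, -1, 0], 0]
    - [0, [5.5, -1.4, 0], 0]
    - [0, [7, -1.75, 0], 0]

```text
t: 8.35
eef_pos: [522.3, 0.9, 21.9]
ee_rot: [[-0.969, 0.247, -0.0], [0.247, 0.969, 0.0], [0.0, 0.0, -1.0]]
wrist_force: [0.2, 0.3, -0.0]
gripper_width: -0.0
grip_force: 0.2
```

Request:
step_arm:
  steps:
    - [0, [1.5, -0.38, 0], 0]
    - [0, [3, -0.76, 0], 0]
    - [0, [4.5, -1.14, 0], 0]
    - [0, [6, -1.5, 0], 0]
    - [0, [7, -1.8, 0], 0]

```text
t: 8.77
eef_pos: [529.8, -1.1, 21.8]
ee_rot: [[-0.969, 0.247, 0.0], [0.247, 0.969, 0.0], [-0.0, 0.0, -1.0]]
wrist_force: [-0.0, 0.2, -0.3]
gripper_width: 0.2
grip_force: 0.0
```

Request:
step_arm:
  steps:
    - [0, [0.6, -0.15, 0], 0]
    - [0, [1.2, -0.3, 0], 0]
    - [0, [1.7, -0.45, 0], 0]
    - [0, [2.2, -0.55, 0], 0]
    - [0, [2.2, -0.55, 0], 0]

```text
t: 9.18
eef_pos: [531.9, -1.6, 21.7]
ee_rot: [[-0.969, 0.247, 0.0], [0.247, 0.969, 0.0], [-0.0, 0.0, -1.0]]
wrist_force: [0.3, 0.5, -0.1]
gripper_width: 0.1
grip_force: 0.0
```

Request:
step_arm:
  steps:
    - [0, [0, 0, 0], 0]
    - [0, [-6, 1.5, 0], 0]
    - [0, [-25, 6.3, 0], 0]
    - [0, [-45, 11.3, 20], 0]
    - [0, [-65, 16.3, 20], 0]

```text
t: 9.6
eef_pos: [466.7, 14.9, 43.4]
ee_rot: [[-0.969, 0.247, 0.003], [0.247, 0.969, -0.0], [-0.003, 0.0, -1.0]]
wrist_force: [2.3, -0.4, 0.1]
gripper_width: -0.0
grip_force: 0.0
```

Request:
step_arm:
  steps:
    - [0, [-25, 6.3, 0], 0]
    - [0, [-50, 12.5, 0], 0]
    - [0, [-55, 13.8, 0], 0]
    - [0, [-55, 13.8, 0], 0]
    - [0, [-55, 13.8, 0], 0]

```text
t: 10.02
eef_pos: [412.7, 28.4, 42.1]
ee_rot: [[-0.969, 0.247, 0.002], [0.247, 0.969, -0.0], [-0.002, 0.0, -1.0]]
wrist_force: [0.5, -0.9, -0.4]
gripper_width: -0.0
grip_force: 0.0
```

```bash
python3 -c "
from h import *
look('t4')"
```

```text
t 10.0167 tcp [-149.9  -60.3] [412.7  28.4  42.1] F [ 0.5 -0.9 -0.4]
177 min [-13.  -94.8] max [ 13.1 -48.4] mean [ -0.  -71.6] ang 0.0
122 min [-101.2   41.5] max [-79.2  80.1] mean [-90.1  60.4] ang 0.03
```

The thick vial is on the line: 0 mm off across it, angle 0. Next I move behind the thin vial.

Request:
step_arm:
  steps:
    - [0, [9, 25, 0], 0]
    - [0, [19, 50, 0], 0]
    - [0, [28, 75, 0], 0]
    - [0, [38, 100, 0], 0]
    - [0, [46.5, 121.5, 0], 0]

```text
t: 10.48
eef_pos: [460.3, 151.6, 41.8]
ee_rot: [[-0.969, 0.247, 0.002], [0.247, 0.969, 0.0], [-0.002, 0.001, -1.0]]
wrist_force: [-0.2, -0.3, -0.1]
gripper_width: 0.1
grip_force: 0.0
```

Request:
step_arm:
  steps:
    - [0, [0, 0, 0], 0]
    - [0, [0, 0, 0], 0]
    - [0, [0, 0, 0], 0]
    - [0, [0, 0, -10], 0]
    - [0, [0, 0, -18], 0]

```text
t: 10.9
eef_pos: [458.4, 149.2, 23.1]
ee_rot: [[-0.969, 0.248, 0.0], [0.248, 0.969, 0.0], [-0.0, 0.0, -1.0]]
wrist_force: [0.4, -0.2, -0.2]
gripper_width: -0.0
grip_force: 0.0
```

Request:
step_arm:
  steps:
    - [0, [0, 0, 0], 0]
    - [0, [0, 0, 0], 0]
    - [0, [0, 0, 0], 0]

```text
t: 11.15
eef_pos: [458.2, 149.6, 23.6]
ee_rot: [[-0.969, 0.248, -0.001], [0.248, 0.969, -0.0], [0.001, -0.0, -1.0]]
wrist_force: [0.8, -0.5, -0.1]
gripper_width: 0.0
grip_force: 0.0
```

```bash
python3 -c "
from h import *
wl(19,'w5')
o=ctrl.get_obs();print(bl(o['eef_pos'][:2]))"
```

```text
t 11.15 tcp [-135.6   68.4] [458.2 149.6  23.6] F [ 0.8 -0.5 -0.1]
[273 334  12  18 204] [-89.6  65.7] [-75.8  72.4]
[483 385  31  21 149] [ -4.1 247.5] [ 18.7 284.1]
[ 72 396  15  22 140] [   2.4 -117.3] [  34.8 -105.7]
[512 413  18   7  80] [ 61.4 312.6] [ 82.9 348.7]
scene [ 43  46  12  16 117] [-101.    32.6] [-79.1  84.7] [-90.7  58.1]
scene [ 96  67  18  21 233] [ -15.4 -100. ] [ 15.4 -39.8] [ -0.  -70.6]
[-135.4   68.7]
```

View pics/w5.png

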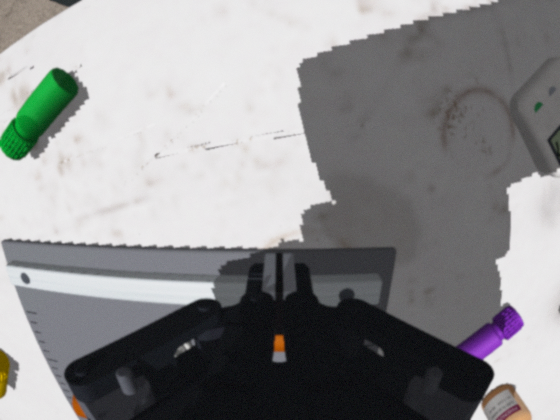

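The fingertip sits behind the thin vial at y ≈ 68.6, with amber visible through the finger gap at (279,345). I lower and push.

Request:
step_arm:
  steps:
    - [0, [0, 0, -3], 0]
    - [0, [4, -1, -3], 0]
    - [0, [9, -2.3, -3], 0]
    - [0, [13, -3.3, -3], 0]
    - [0, [17, -4.3, -3], 0]

```text
t: 11.67
eef_pos: [476.1, 145.6, 20.9]
ee_rot: [[-0.969, 0.247, 0.001], [0.247, 0.969, 0.0], [-0.001, 0.0, -1.0]]
wrist_force: [-0.5, 0.4, 0.6]
gripper_width: -0.2
grip_force: 0.0
```

Request:
step_arm:
  steps:
    - [0, [1.94, -0.49, 0], 0]
    - [0, [3.88, -0.98, 0], 0]
    - [0, [5.82, -1.47, 0], 0]
    - [0, [7.75, -1.97, 0], 0]
    - [0, [9.7, -2.46, 0], 0]

```text
t: 12.08
eef_pos: [485.1, 143.2, 20.8]
ee_rot: [[-0.969, 0.247, -0.0], [0.247, 0.969, 0.0], [0.0, 0.0, -1.0]]
wrist_force: [0.2, 0.2, -0.0]
gripper_width: 0.2
grip_force: 0.0
```

Request:
step_arm:
  steps:
    - [0, [1.94, -0.49, 0], 0]
    - [0, [3.88, -0.98, 0], 0]
    - [0, [5.82, -1.47, 0], 0]
    - [0, [7.75, -1.97, 0], 0]
    - [0, [9.7, -2.46, 0], 0]

```text
t: 12.5
eef_pos: [494.9, 140.8, 20.7]
ee_rot: [[-0.969, 0.247, -0.0], [0.247, 0.969, 0.0], [0.0, 0.0, -1.0]]
wrist_force: [0.2, 0.4, -0.3]
gripper_width: 0.1
grip_force: 0.0
```

Request:
step_arm:
  steps:
    - [0, [1.94, -0.49, 0], 0]
    - [0, [3.88, -0.98, 0], 0]
    - [0, [5.82, -1.47, 0], 0]
    - [0, [7.75, -1.97, 0], 0]
    - [0, [9.7, -2.46, 0], 0]

```text
t: 12.92
eef_pos: [504.6, 138.3, 20.8]
ee_rot: [[-0.969, 0.247, 0.0], [0.247, 0.969, 0.0], [-0.0, 0.0, -1.0]]
wrist_force: [0.5, 0.6, 0.2]
gripper_width: -0.1
grip_force: 0.0
```

```bash
python3 -c "
from h import *
wl(19,'w6')"
```

```text
t 12.9167 tcp [-87.8  68.8] [504.6 138.3  20.8] F [0.5 0.6 0.2]
[218 281  29  28 648] [-79.9  36.9] [-62.2  52.8]
[ 47 344  47  39 919] [ -17.9 -117.6] [ 29.4 -58.1]
[502 351  32  25 158] [1.000e-01 2.474e+02] [ 24.1 281.9]
[522 380  32  32 530] [ 56.  306.9] [109.8 361.3]
scene [ 52  45  12  14 108] [-77.8  32. ] [-54.5  77.1] [-66.5  54.2]
scene [ 96  67  18  21 234] [ -15.4 -100. ] [ 15.4 -39.8] [ -0.1 -70.7]
```

View pics/w6s.png

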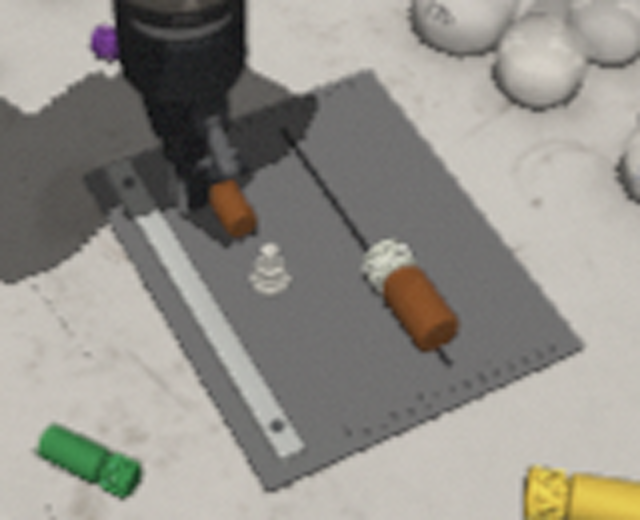

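The scene view shows the thin vial rolling parallel, clear of the stopper, with the thick one still on the line. I continue.

Request:
step_arm:
  steps:
    - [0, [1.94, -0.49, 0], 0]
    - [0, [3.88, -0.98, 0], 0]
    - [0, [5.82, -1.47, 0], 0]
    - [0, [7.75, -1.97, 0], 0]
    - [0, [9.7, -2.46, 0], 0]

```text
t: 13.43
eef_pos: [514.3, 135.8, 20.8]
ee_rot: [[-0.969, 0.247, 0.0], [0.247, 0.969, 0.0], [-0.0, 0.0, -1.0]]
wrist_force: [-0.1, -0.8, 0.4]
gripper_width: -0.0
grip_force: 0.0
```

Request:
step_arm:
  steps:
    - [0, [1.94, -0.49, 0], 0]
    - [0, [3.88, -0.98, 0], 0]
    - [0, [5.82, -1.47, 0], 0]
    - [0, [7.75, -1.97, 0], 0]
    - [0, [9.7, -2.46, 0], 0]

```text
t: 13.85
eef_pos: [524.0, 133.4, 20.8]
ee_rot: [[-0.969, 0.247, 0.0], [0.247, 0.969, 0.0], [-0.0, 0.0, -1.0]]
wrist_force: [0.9, 0.4, -0.5]
gripper_width: -0.2
grip_force: 0.0
```

Request:
step_arm:
  steps:
    - [0, [1.94, -0.49, 0], 0]
    - [0, [3.88, -0.98, 0], 0]
    - [0, [5.82, -1.47, 0], 0]
    - [0, [7.75, -1.97, 0], 0]
    - [0, [9.7, -2.46, 0], 0]

```text
t: 14.27
eef_pos: [533.7, 130.9, 20.8]
ee_rot: [[-0.969, 0.247, 0.0], [0.247, 0.969, 0.0], [-0.0, 0.0, -1.0]]
wrist_force: [0.4, 0.2, -0.4]
gripper_width: 0.3
grip_force: 0.0
```

Request:
step_arm:
  steps:
    - [0, [1.94, -0.49, 0], 0]
    - [0, [3.88, -0.98, 0], 0]
    - [0, [5.82, -1.47, 0], 0]
    - [0, [7.75, -1.97, 0], 0]
    - [0, [9.7, -2.46, 0], 0]

```text
t: 14.68
eef_pos: [543.4, 128.4, 20.8]
ee_rot: [[-0.969, 0.247, 0.0], [0.247, 0.969, 0.0], [0.0, 0.0, -1.0]]
wrist_force: [0.9, -0.2, -0.2]
gripper_width: 0.0
grip_force: 0.0
```

Request:
step_arm:
  steps:
    - [0, [1.94, -0.49, 0], 0]
    - [0, [3.88, -0.98, 0], 0]
    - [0, [5.82, -1.47, 0], 0]
    - [0, [7.75, -1.97, 0], 0]
    - [0, [9.7, -2.46, 0], 0]

```text
t: 15.1
eef_pos: [553.1, 126.0, 20.8]
ee_rot: [[-0.969, 0.247, 0.0], [0.247, 0.969, 0.0], [-0.0, 0.0, -1.0]]
wrist_force: [-0.1, -0.1, 0.3]
gripper_width: 0.3
grip_force: 0.0
```

Request:
step_arm:
  steps:
    - [0, [1.4, -0.35, 0], 0]
    - [0, [2.4, -0.6, 0], 0]
    - [0, [3, -0.75, 0], 0]
    - [0, [3.5, -0.9, 0], 0]
    - [0, [3.5, -0.9, 0], 0]

```text
t: 15.52
eef_pos: [556.4, 125.1, 20.8]
ee_rot: [[-0.969, 0.247, 0.0], [0.247, 0.969, 0.0], [-0.0, 0.0, -1.0]]
wrist_force: [-0.3, -0.5, -0.1]
gripper_width: 0.2
grip_force: 0.0
```

Request:
step_arm:
  steps:
    - [0, [0, 0, 0], 0]
    - [0, [-6, 1.5, 0], 0]
    - [0, [-25, 6.3, 0], 0]
    - [0, [-45, 11.3, 20], 0]
    - [0, [-65, 16.3, 20], 0]

```text
t: 15.93
eef_pos: [491.4, 141.8, 42.6]
ee_rot: [[-0.969, 0.247, 0.003], [0.247, 0.969, 0.0], [-0.003, 0.001, -1.0]]
wrist_force: [1.4, 0.5, 1.1]
gripper_width: -0.1
grip_force: 0.0
```

Request:
step_arm:
  steps:
    - [0, [-25, 6.3, 0], 0]
    - [0, [-45, 11.3, 0], 0]
    - [0, [-45, 11.3, 0], 0]
    - [0, [-45, 11.3, 0], 0]
    - [0, [-45, 11.3, 0], 0]

```text
t: 16.35
eef_pos: [447.2, 152.9, 41.1]
ee_rot: [[-0.969, 0.247, 0.002], [0.247, 0.969, 0.0], [-0.002, 0.001, -1.0]]
wrist_force: [0.9, -1.1, -0.8]
gripper_width: 0.0
grip_force: 0.0
```

```bash
python3 -c "
from h import *
look('t7')"
```

```text
t 16.35 tcp [-147.    68.8] [447.2 152.9  41.1] F [ 0.9 -1.1 -0.8]
111 min [-22.4  38.2] max [-3.1 78.4] mean [-12.8  58.1] ang 0.01
178 min [-13.3 -94.8] max [ 13.1 -48.4] mean [ -0.1 -71.6] ang 0.0
```

Request:
step_arm:
  steps:
    - [0, [25, -6.25, 0], 0]
    - [0, [50, -12.5, -10], 0]
    - [0, [75, -18.75, -20], 0]
    - [0, [95, -23.75, -20], 0]
    - [0, [104, -26, -20], 0]

```text
t: 16.82
eef_pos: [553.5, 125.5, 20.2]
ee_rot: [[-0.969, 0.249, 0.002], [0.249, 0.969, 0.0], [-0.002, 0.001, -1.0]]
wrist_force: [-0.3, 0.2, 0.5]
gripper_width: 0.1
grip_force: 0.0
```

Request:
step_arm:
  steps:
    - [0, [1, -0.25, 0], 0]
    - [0, [2.5, -0.6, 0], 0]
    - [0, [4, -1, 0], 0]
    - [0, [5.5, -1.4, 0], 0]
    - [0, [7, -1.75, 0], 0]

```text
t: 17.23
eef_pos: [556.9, 125.3, 21.1]
ee_rot: [[-0.969, 0.247, -0.0], [0.247, 0.969, 0.0], [0.0, 0.0, -1.0]]
wrist_force: [0.2, -0.3, 0.4]
gripper_width: -0.2
grip_force: 0.0
```

Needs 11.2 mm more, ending at about (568.2, 122.1).

Request:
step_arm:
  steps:
    - [0, [1.6, -0.4, 0], 0]
    - [0, [3.3, -0.84, 0], 0]
    - [0, [5, -1.27, 0], 0]
    - [0, [6.6, -1.7, 0], 0]
    - [0, [8, -2.1, 0], 0]

```text
t: 17.65
eef_pos: [565.6, 122.8, 20.8]
ee_rot: [[-0.969, 0.247, 0.0], [0.247, 0.969, 0.0], [-0.0, 0.0, -1.0]]
wrist_force: [-0.8, -0.3, -1.4]
gripper_width: 0.1
grip_force: 0.1
```

Request:
step_arm:
  steps:
    - [0, [1.1, -0.28, 0], 0]
    - [0, [2, -0.5, 0], 0]
    - [0, [2.7, -0.7, 0], 0]
    - [0, [3.2, -0.8, 0], 0]
    - [0, [3.2, -0.8, 0], 0]

```text
t: 18.07
eef_pos: [568.7, 122.1, 20.7]
ee_rot: [[-0.969, 0.247, 0.0], [0.247, 0.969, 0.0], [-0.0, 0.0, -1.0]]
wrist_force: [0.6, 0.3, 0.8]
gripper_width: -0.1
grip_force: 0.0
```

Request:
step_arm:
  steps:
    - [0, [0, 0, 0], 0]
    - [0, [-6, 1.5, 0], 0]
    - [0, [-25, 6.3, 0], 0]
    - [0, [-45, 11.3, 20], 0]
    - [0, [-65, 16.3, 20], 0]

```text
t: 18.48
eef_pos: [503.6, 138.7, 42.7]
ee_rot: [[-0.969, 0.247, 0.003], [0.247, 0.969, 0.001], [-0.003, 0.001, -1.0]]
wrist_force: [1.4, 1.1, 0.6]
gripper_width: 0.1
grip_force: 0.0
```

Request:
step_arm:
  steps:
    - [0, [-25, 6.3, 0], 0]
    - [0, [-50, 12.5, 20], 0]
    - [0, [-50, 12.5, 20], 0]
    - [0, [-50, 12.5, 20], 0]
    - [0, [-50, 12.5, 20], 0]

```text
t: 18.9
eef_pos: [454.2, 151.0, 61.1]
ee_rot: [[-0.969, 0.247, 0.002], [0.247, 0.969, 0.0], [-0.002, 0.001, -1.0]]
wrist_force: [0.9, 1.0, 0.3]
gripper_width: -0.1
grip_force: 0.0
```

```bash
python3 -c "
from h import *
look('t8')"
```

```text
t 18.9 tcp [-139.8   68.8] [454.2 151.   61.1] F [0.9 1.  0.3]
109 min [-10.3  37.4] max [ 9.  77.7] mean [-0.7 57.3] ang 0.04
178 min [-13.3 -94.8] max [ 13.1 -48.4] mean [ -0.1 -71.6] ang 0.0
```

View pics/t8.png

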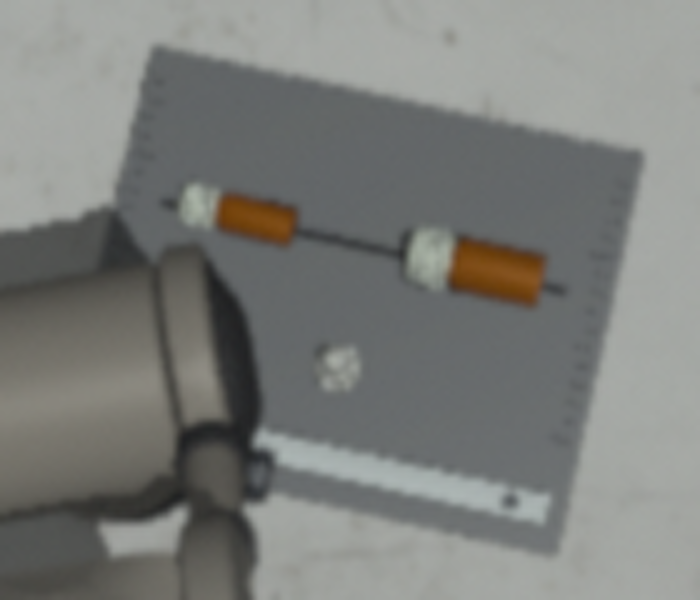

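Both vials lie centred on the line: thin at crop (240,215), thick at (475,265). The stopper is still at (338,368) and the robot is clear, so I hand in.

```bash
python3 -c "
from rig import ctrl
print(ctrl.sign_off())"
```

```text
the job is handed in; nothing more can be done
None
```

I rolled both vials onto the black line, thick one first, and handed the job in at about 19 s; each measured within 1 mm of the line and parallel to it, with the stopper in place, but the sign-off gave no verdict.

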